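Ballast the dry box and crack its stuck lid

ROBOT

A 6-joint arm with a two-finger parallel gripper is mounted at the origin on the work surface. World frame = base frame: x ahead of the robot, y to its left, z up, the work surface at z = 0. Lengths are in m, angles in rad, forces in N, time in s.
With the tool pointing down it reaches from about 0.25 to 0.725 m from the base axis. Payload 4 kg.
Tool frame: the origin (TCP) lies at the very end of the fingers, on their centre line; the grasp point (between the pads) lies 19 mm behind it; z points along the fingers, y is the line along which they close (so a half turn about z gives the same grasp; the last joint's range is limited). The gripper opens to 85 mm and grips with 20 to 120 N. Pads are 22 mm wide; open, the fingers measure 114 mm over their backs; the gripper's body (76 mm by 85 mm) begins 54 mm behind the grasp point. The pads swing forward as they close: fully open they stand 13 mm farther back than shut.
Start: joints at [-1.169, 0.241, 0.005, 1.335, 0, 1.571], TCP at [0.196, -0.46, 0.231] pointing down, gripper open.
Joint ranges: [-2.72, 2.72], [-1.05, 1.87], [-1.09, 1.28], [-1.99, 2.15], [-1.42, 1.44], [-3.14, 3.14]. Speed limits (rad/s): [2.79, 2.79, 3.14, 3.14, 3.14, 3.14].

INTERFACE

Orientations are given as a unit quaternion [x, y, z, w].
In Python, from workcell import telemetry, vision, workorder gives the robot as it stands.
- The arm moves only by the shell command python3 -m inch 'ROWS'. ROWS is JSON, a list of rows, each a list of 3 entries, a list of its own where there are three numbers: the turn, a rotation vector about the tool's x, y, z scaled (see below), then the shift along the tool's x, y, z scaled (see below), then the closure, from -1 (fully open) to 1 (shut). A call has 1 to 10 rows; each row shifts and turns the commanded pose from where the row before left it, along the tool's axes as they then stand; what a row does not reach is not made up. The controller multiplies each number of a shift by 0.3 m and each number of a turn by 360 degrees. A row lasts 1/12 s, in which the tool goes at most 41.7 mm and 7.16 degrees, less where a joint would pass 70% of its speed; a pose out of reach is approached as far as the arm can. A call with a number of a shift or a turn outside -1 to 1 is refused whole. A call with a gripper value outside its range is refused whole. The fingers move at their own pace and stop on an object; the grip force is fixed at half the most. Time passes only in rows, so rows that do not move let the fingers close. It gives the time, the measured TCP pose, the force, the opening and the grip force at its end, in the units of the state.
- telemetry.get_obs(): the state, without advancing time (a new reading comes with each control period).
- vision.camera(name): name is "scene" or "side" or "wrist"; returns a dict with "img" (400x640x3 uint8, red, green, blue), "fov_y" (degrees; the focal length in pixels is half the picture's height over the tangent of half this angle, whatever the lens; pixels are square), "cx", "cy" (the principal point, pixels), "pose" (4x4, takes a point from camera to world coordinates). Camera axes: x right, y up, looking along -z (the intrinsics and any distortion apply to the point x, -y, -z); pixel columns grow to the right and rows downward; lengths in m; the calibration is good to about 2 mm. The wrist camera is an equidistant fisheye: a pixel r from the principal point sees the ray r / f radians off the axis. A picture is of the moment at which its call begins. There is no depth.
- workorder.job_done(): hands the job in; it is judged then, once.
The state is a dict: "clock": time; "joint_pos": joint angles; "joint_vel": joint speeds; "tau": joint torques, N m; "eef_pos": TCP position; "tool_rot": TCP orientation; "ft_force": force on the tool from outside, world axes, zero at the start; "ft_torque": the same for the moment, N m; "grip_width": finger opening in m; "grasp_force": force on a finger pad.
Only numpy, scipy, OpenCV 4.12 (cv2) and the standard library are available. Lean on these libraries where they do the work, as an engineer would, in place of code of your own. Each camera call takes 0.05 s, during which the arm holds its last target. There are 200 camera calls.

TASK

Stand the steel weight that fits the round well in the dry box's front ledge upright and fully down in that well (the thick weight does not go in, the thin one is too loose), so that the box stays down on the bench. Then pull the lid's bar handle up until the sticky gasket lets go, without letting the lid fly wide open, and hold the lid still and slightly open, about 3 cm at its front edge: your program finishes while the gripper is still holding it there. Leave the other two weights and the things around alone, and do not lift, tip or shove the box.

Things in the scene. Friction and masses are not known exactly. Their poses are not given: they have to be found in the camera images.
- drybox: Dry storage box, loose, 1 kg: grey body 170 (x) x 130 (y) x 90 mm high, with a ledge 90 x 130 x 20 mm high on its +x side (away from the robot, x = 85 to 175). Origin: centre of the underside of the 170 x 130 body; x towards the ledge, z up. Without the weight in the well it can tip up before the gasket lets go
- well (a point): Centre of the flat floor of the round well in the ledge, at (135, 0, 5) mm in the box's frame. The well is 44 mm across and 15 mm deep, its mouth level with the top of the ledge, 20 mm above the bench
- lid (a joint): Opening of the white lid (180 x 140 mm, 0.4 kg) in rad: 0 shut, grows as the front edge, 178 mm from the hinge, rises; 0.17 is 3 cm there. The gasket sticks: about 14 N straight up at the handle starts it, the pull dies away over the first 8 mm of rise, then only its own weight is left (about 3 N at the handle). Let go, it falls shut and no longer sticks
- lid_handle (a point): Middle of the lid's handle, a round steel tube 12 mm thick, 80 mm long, turning freely on its pin between two posts, along the box's y axis. On the tube's axis, 145 mm from the hinge line towards the ledge and 42 mm above it: 132 mm above the bench when shut, 30 mm above the lid's top face. Turns with the lid
- lid_hinge (a point): Middle of the lid's hinge line, which runs along the box's y axis at x = -85, z = 90 mm in the box's frame, on the side near the robot
- weight_s: Thin plain steel cylinder standing upright, 32 mm across, 60 mm tall, 0.38 kg. Origin: centre of its underside
- weight_m: Middle plain steel cylinder standing upright, 40 mm across, 60 mm tall, 0.59 kg: the one that fits the well. Origin: centre of its underside
- weight_l: Thick plain steel cylinder standing upright, 48 mm across, 60 mm tall, 0.85 kg. Origin: centre of its underside
- spool: Bystander: reel of solder standing on its flange, 60 mm across, 40 mm high. Origin: centre of its underside
- parts_tray: Bystander: white open parts tray 110 x 150 x 35 mm high. Origin: centre of its underside
- driver: Bystander: screwdriver lying crosswise on the bench beyond the weights. Origin: about its middle, on its underside
Things that resemble listed ones, but are neither listed nor needed, are in the scene too. What is shaped like the weight_s but purple is not meant. Leave any blue look-alike of the weight_m alone.

How it is judged:
By the outcome, as a careful person would: the job done as asked, in the order asked, and still so for the second after the job is handed in, while the arm keeps its last pose, push and grip.
It also fails if it takes over 53 s, if anything falls off the work surface, if the arm or the gripper's body presses on something with over 40 N, if the wrist force passes 120 N, or if a joint passes its speed limit or range.

## Working session

There is one attempt and no reset: what is moved stays moved. The work goes in short steps, Python scripts to look and compute and a shell command to move; the robot and the scene stay as the last step left them, time stands still between calls to the robot, and variables do not carry over. Pictures are saved under pics/ and viewed, at most 13 in all, crops included, and the job is handed in when it is done.

```bash
mkdir -p pics; ls
python3 - <<'E'
from workcell import telemetry, vision
import cv2,numpy as np,pickle
o=telemetry.get_obs();print(o)
d={}
for n in("scene","side"):
    c=vision.camera(n);d[n]=c
    cv2.imwrite(f"pics/{n}0.png",cv2.cvtColor(c["img"],cv2.COLOR_RGB2BGR))
    print(n,c["fov_y"],c["cx"],c["cy"],np.round(c["pose"],3).tolist(),[k for k in c])
pickle.dump(d,open("c0.pkl","wb"))
E
```

```text
pics
{'clock': 0.0, 'joint_pos': array([-1.16898094e+00,  2.41425062e-01,  3.70046776e-03,  1.33521143e+00,
       -1.96197985e-05,  1.57081582e+00]), 'joint_vel': array([ 0.00096658,  0.00020413,  0.00022537, -0.00019908,  0.00148508,
        0.00051376]), 'tau': array([ 7.36075599e-04, -3.72322154e+01,  2.52405024e+01,  1.70159829e-02,
        1.49836164e-04,  2.36382135e-06]), 'eef_pos': array([ 0.19528566, -0.45958144,  0.23039787]), 'tool_rot': array([ 9.79887225e-01,  1.99549196e-01, -2.23120918e-04, -1.04637159e-03]), 'ft_force': array([-0.45667153,  0.07235899,  0.16510227]), 'ft_torque': array([0.00901399, 0.02527688, 0.01534815]), 'grasp_force': 0.0, 'grip_width': 0.08553622060072119}
scene 45.05785994126509 321.0884807833491 200.66861250121332 [[0.332, -0.787, 0.521, 1.181], [0.943, 0.277, -0.182, -0.178], [-0.001, 0.552, 0.834, 1.095], [0.0, 0.0, 0.0, 1.0]] ['img', 'fov_y', 'cx', 'cy', 'pose']
side 48.97308134614985 320.6355008231558 201.422577053306 [[0.901, 0.344, -0.264, 0.318], [-0.433, 0.704, -0.562, -0.549], [-0.008, 0.621, 0.784, 0.901], [0.0, 0.0, 0.0, 1.0]] ['img', 'fov_y', 'cx', 'cy', 'pose']
```

View pics/scene0.png

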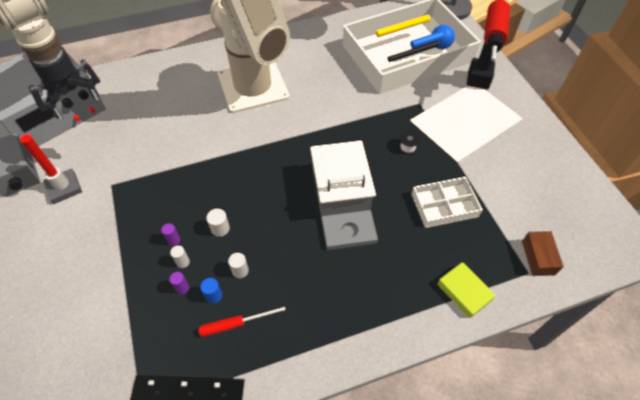

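View pics/side0.png

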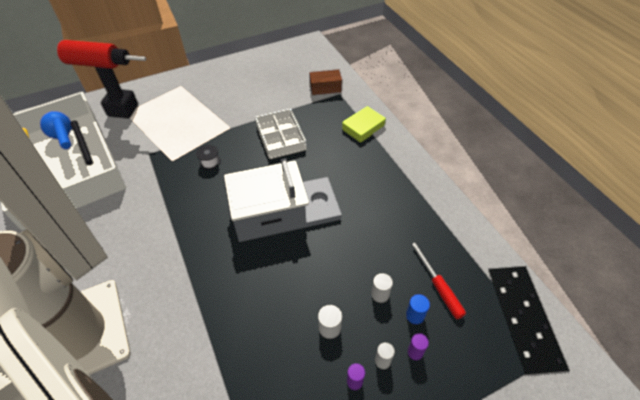

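The scene view shows white cylinders at about (217,222) big, (238,265) middle and (180,257) thin. There are purple ones at (171,234) and (179,283), and a blue one at (211,290). The box lid is at (342,172) with the handle at (347,183) and the well at (348,230). The side view has the whites at (330,321), (382,288) and (385,355).

```bash
cat > h.py <<'E'
import numpy as np,cv2
def rays(c,uv):
    uv=np.atleast_2d(np.asarray(uv,float)); f=c["img"].shape[0]/2/np.tan(np.radians(c["fov_y"])/2)
    P=np.array(c["pose"]); d=np.c_[(uv[:,0]-c["cx"])/f,-(uv[:,1]-c["cy"])/f,-np.ones(len(uv))]
    return P[:3,3],d@P[:3,:3].T
def plane(c,uv,z):
    o,d=rays(c,uv); return o+d*((z-o[2])/d[:,2])[:,None]
def pix(c,p):
    P=np.array(c["pose"]);q=(np.atleast_2d(p)-P[:3,3])@P[:3,:3];f=c["img"].shape[0]/2/np.tan(np.radians(c["fov_y"])/2)
    return np.c_[c["cx"]+f*q[:,0]/-q[:,2],c["cy"]-f*q[:,1]/-q[:,2]]
def tri(c1,u1,c2,u2):
    A=[];b=[]
    for c,u in((c1,u1),(c2,u2)):
        o,d=rays(c,u);d=d[0]/np.linalg.norm(d[0]);M=np.eye(3)-np.outer(d,d);A.append(M);b.append(M@o)
    return np.linalg.lstsq(np.vstack(A),np.hstack(b),rcond=None)[0]
E
python3 - <<'E'
import pickle,cv2,numpy as np
from h import *
d=pickle.load(open("c0.pkl","rb"))
R={"scene":(100,120,400,360),"side":(200,140,480,400)}
for n,(x0,y0,x1,y1) in R.items():
    c=d[n];hsv=cv2.cvtColor(c["img"],cv2.COLOR_RGB2HSV)
    m=((hsv[...,2]>75)&(hsv[...,1]<70)).astype(np.uint8)
    k,l,s,ce=cv2.connectedComponentsWithStats(m)
    for i in range(1,k):
        if 80<s[i,4]<8000 and x0<ce[i,0]<x1 and y0<ce[i,1]<y1:
            cn=cv2.findContours((l==i).astype(np.uint8),0,2)[0][0]
            r=cv2.minAreaRect(cn)
            print(n,np.round(r[0],1),np.round(r[1],1),s[i,4],np.round(plane(c,[r[0]],.03)[0],3))
a=d["scene"]["img"][205:310,150:290];b=d["scene"]["img"][130:260,300:400]
a=cv2.resize(a,(533,400),interpolation=2);b=cv2.resize(b,(260,338),interpolation=2)
o=np.zeros((400,800,3),np.uint8);o[:, :533]=a;o[:338,540:]=b
cv2.imwrite("pics/crop1.png",o[...,::-1])
cv2.imwrite("pics/box.png",np.hstack([cv2.resize(d["scene"]["img"][135:255,300:390],(390,520),interpolation=2),cv2.resize(d["side"]["img"][150:270,215:350],(400,356),interpolation=2)[:,:400].repeat(1,0) if 0 else cv2.copyMakeBorder(cv2.resize(d["side"]["img"][150:270,215:350],(405,360),interpolation=2),0,160,0,0,0)])[...,::-1])
E
```

```text
scene [346.4 193. ] [106.3  58.7] 5464 [0.515 0.126 0.03 ]
scene [218.3 221.6] [29.1 21.5] 536 [ 0.489 -0.217  0.03 ]
scene [180.  255.8] [24.7 15.5] 336 [ 0.554 -0.327  0.03 ]
scene [238.1 264.8] [26.9 18.7] 434 [ 0.625 -0.198  0.03 ]
scene [264.2 313.6] [ 4.8 43.7] 207 [ 0.765 -0.172  0.03 ]
side [209.5 162.8] [ 8.9 16.7] 125 [0.397 0.33  0.03 ]
side [423.8 258.5] [40.5  5.5] 200 [ 0.751 -0.178  0.03 ]
side [384.7 354.7] [18.5 27.3] 429 [ 0.557 -0.329  0.03 ]
```

View pics/crop1.png

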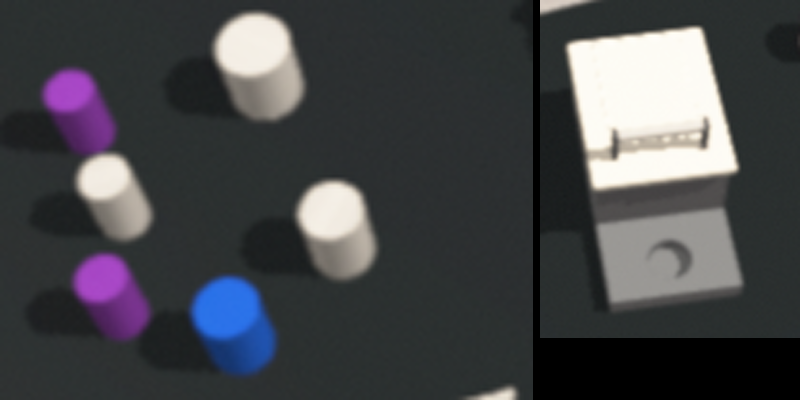

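View pics/box.png

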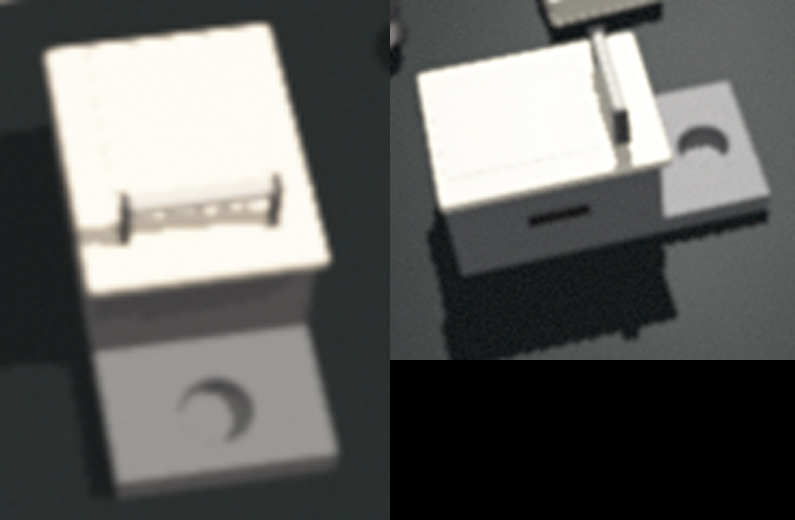

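The enlarged crop shows three cream/white cylinders in the scene image: thick (217,222), middle (238,265), thin (180,257). Of the others, blue (211,290) is the decoy, and the purple ones (171,234) and (179,283) are not meant. The one meant is (238,265): it is white, and its width (18.7 px) lies between 21.5 and 15.5. The box crop gives the lid and ledge corners, which I'll use for the box pose.

Run:
```python
import pickle,cv2,numpy as np
from scipy.optimize import least_squares
from h import *
d=pickle.load(open("c0.pkl","rb"));S=d["scene"];T=d["side"]
L=[(-87,-70,102),(-87,70,102),(93,70,102),(93,-70,102)]
G=[(175,65,20),(175,-65,20)]
sc=np.array([(310.4,146.5),(362.8,140.8),(376.2,195.7),(320.3,202.9),(378,240),(327,246.9)])
sd=np.array([(224.3,174.3),(296.3,161.7),(308.3,203.3),(232.7,219),(328.3,177.3),(341,214.3)])
Ms=np.array(L+G)/1000; Md=np.array([L[1],L[2],L[3],L[0],G[0],G[1]])/1000
def world(p,M): 
    c,s=np.cos(p[2]),np.sin(p[2]); return np.c_[p[0]+c*M[:,0]-s*M[:,1],p[1]+s*M[:,0]+c*M[:,1],M[:,2]]
for nm,cs in(("both",((S,sc,Ms),(T,sd,Md))),("scene",((S,sc,Ms),)),("side",((T,sd,Md),))):
    f=lambda p:np.concatenate([(pix(c,world(p,M))-u).ravel() for c,u,M in cs])
    r=least_squares(f,[.45,.1,0]);p=r.x;print(nm,np.round(p,4),np.degrees(p[2]),np.sqrt((r.fun**2).mean()))
    print(" well,handle",np.round(world(p,np.array([[.135,0,.02],[.06,0,.132]])),4).tolist())
    if nm=="both": print(np.round(f(p).reshape(-1,2),1).tolist()); print(pix(S,world(p,np.array([[.135,0,.02],[.06,0,.132]]))),pix(T,world(p,np.array([[.135,0,.02],[.06,0,.132]]))))
print("well direct",plane(S,[(349.6,229.8)],.02))
# weight_m in side view
for c,(x,y),n in((S,(238,265),"sc"),(T,(382,288),"sd"),(S,(211,290),"scblue")):
    im=c["img"].astype(int);w=im[y-25:y+25,x-22:x+22].max(2)
    m=(w>85).astype(np.uint8);k,l,s,ce=cv2.connectedComponentsWithStats(m);i=l[25,22]
    cn=cv2.findContours((l==i).astype(np.uint8),0,2)[0][0];r=cv2.minAreaRect(cn)
    uv=np.array(r[0])+(x-22,y-25);print(n,uv,r[1],plane(c,[uv],.03))
```

```text
both [ 0.4853  0.1204 -0.1927] -11.043436183630487 0.8344685292942814
 well,handle [[0.6178, 0.0945, 0.02], [0.5441, 0.1089, 0.132]]
[[-0.4, -0.4], [-1.2, -0.5], [-0.8, -0.6], [-0.6, -1.0], [-0.9, -0.1], [-0.6, -0.4], [0.4, -0.8], [0.1, -2.0], [1.3, -1.4], [-0.5, -0.9], [-0.1, -0.8], [0.8, -0.2]]
[[349.06996779 229.63220322]
 [345.84302536 180.66031422]] [[319.83797915 197.75991108]
 [288.54639929 174.29848195]]
scene [ 0.4873  0.1217 -0.1931] -11.06651655680434 0.2745224482720239
 well,handle [[0.6198, 0.0958, 0.02], [0.5462, 0.1102, 0.132]]
side [ 0.4834  0.1179 -0.1935] -11.08902840375099 0.6140673453183928
 well,handle [[0.6158, 0.092, 0.02], [0.5422, 0.1064, 0.132]]
well direct [[0.61867006 0.09562112 0.02      ]]
sc [238.05000305 264.64999771] (26.56313133239746, 18.657434463500977) [[ 0.62489657 -0.19846113  0.03      ]]
sd [382.5 286.5] (29.0, 21.0) [[ 0.62972651 -0.19832239  0.03      ]]
scblue [211.20000267 289.89999962] (26.832813262939453, 19.230182647705078) [[ 0.66786827 -0.27411247  0.03      ]]
```

```bash
python3 -m inch '[[[0,0,0.019],[0,0,0],-1],[[0,0,0.019],[0,0,0],-1],[[0,0,0.019],[0,0,0],-1],[[0,0,0.019],[0,0,0],-1],[[0,0,0.019],[0,0,0],-1],[[0,0,0],[0,0,0],-1]]'
cat > to.py <<'E'
import sys,numpy as np
from workcell import telemetry
from scipy.spatial.transform import Rotation as R
o=telemetry.get_obs();r=R.from_quat(o["tool_rot"]);e=r.as_matrix()
print("t",round(o["clock"],2),"pos",o["eef_pos"].round(4),"j",np.round(o["joint_pos"],2),"F",o["ft_force"].round(1),"w",round(o["grip_width"],4),o["grasp_force"])
print("tool x,y yaw",np.degrees(np.arctan2(e[1,:2],e[0,:2])).round(1),"z",e[:,2].round(3))
if len(sys.argv)>3: print("shift units",(e.T@(np.array(list(map(float,sys.argv[1:4])))-o["eef_pos"])/.3).round(4))
E
python3 to.py .626 -.1985 .23
```

```text
clock: 0.6
eef_pos: [0.1954, -0.4598, 0.2308]
tool_rot: [0.995, -0.098, -0.0, -0.001]
ft_force: [0.4, 0.3, -0.8]
grip_width: 0.0851
grasp_force: 0.0
t 0.6 pos [ 0.1954 -0.4598  0.2308] j [-1.17  0.24  0.    1.34 -0.    2.17] F [ 0.4  0.3 -0.8] w 0.0851 0.0
tool x,y yaw [ -11.3 -101.3] z [-0.     0.001 -1.   ]
shift units [ 1.2372 -1.1352  0.0029]
```

```bash
python3 -m inch '[[[0,0,-0.019],[0,0,0],-1],[[0,0,-0.019],[0,0,0],-1],[[0,0,-0.019],[0,0,0],-1],[[0,0,-0.019],[0,0,0],-1],[[0,0,-0.019],[0,0,0],-1],[[0,0,-0.019],[0,0,0],-1],[[0,0,-0.019],[0,0,0],-1],[[0,0,-0.019],[0,0,0],-1],[[0,0,-0.019],[0,0,0],-1],[[0,0,-0.019],[0,0,0],-1]]' >/dev/null
python3 -m inch '[[[0,0,-0.019],[0,0,0],-1],[[0,0,-0.019],[0,0,0],-1],[[0,0,-0.019],[0,0,0],-1],[[0,0,-0.019],[0,0,0],-1],[[0,0,-0.019],[0,0,0],-1],[[0,0,-0.019],[0,0,0],-1],[[0,0,-0.019],[0,0,0],-1],[[0,0,-0.019],[0,0,0],-1],[[0,0,-0.019],[0,0,0],-1],[[0,0,-0.019],[0,0,0],-1]]' >/dev/null
python3 -m inch '[[[0,0,-0.019],[0,0,0],-1],[[0,0,-0.019],[0,0,0],-1],[[0,0,-0.019],[0,0,0],-1],[[0,0,-0.019],[0,0,0],-1],[[0,0,-0.019],[0,0,0],-1],[[0,0,-0.019],[0,0,0],-1],[[0,0,-0.006],[0,0,0],-1],[[0,0,0],[0,0,0],-1]]'; python3 to.py .626 -.1985 .16
```

```text
clock: 2.93
eef_pos: [0.1955, -0.46, 0.231]
tool_rot: [0.096, 0.995, 0.0, -0.0]
ft_force: [-0.5, 1.0, 0.0]
grip_width: 0.0851
grasp_force: 0.0
t 2.93 pos [ 0.1955 -0.46    0.231 ] j [-1.17  0.24  0.    1.34  0.   -0.98] F [-0.5  1.   0. ] w 0.0851 0.0
tool x,y yaw [169.  79.] z [-0.     0.001 -1.   ]
shift units [-1.2428  1.1289  0.2368]
```

```bash
python3 -m inch '[[[0,0,0],[-0.083,0.075,0],-1],[[0,0,0],[-0.083,0.075,0],-1],[[0,0,0],[-0.083,0.075,0],-1],[[0,0,0],[-0.083,0.075,0],-1],[[0,0,0],[-0.083,0.075,0],-1],[[0,0,0],[-0.083,0.075,0],-1],[[0,0,0],[-0.083,0.075,0],-1],[[0,0,0],[-0.083,0.075,0],-1],[[0,0,0],[-0.083,0.075,0],-1],[[0,0,0],[-0.083,0.075,0],-1]]'>/dev/null
python3 -m inch '[[[0,0,0],[-0.083,0.075,0],-1],[[0,0,0],[-0.083,0.075,0],-1],[[0,0,0],[-0.083,0.075,0],-1],[[0,0,0],[-0.083,0.075,0],-1],[[0,0,0],[-0.081,0.078,0],-1],[[0,0,0],[0,0,0.1],-1],[[0,0,0],[0,0,0.1],-1],[[0,0,0],[0,0,0],-1],[[0,0,0],[0,0,0],-1]]'; python3 to.py .626 -.1985 .028
python3 - <<'E'
from workcell import vision
import cv2,pickle,numpy as np
c=vision.camera("wrist");pickle.dump(c,open("w1.pkl","wb"));cv2.imwrite("pics/w1.png",c["img"][...,::-1])
print(c["fov_y"],c["cx"],c["cy"],np.round(c["pose"],4).tolist())
E
```

```text
clock: 4.52
eef_pos: [0.6251, -0.1998, 0.1688]
tool_rot: [0.097, 0.995, 0.001, -0.003]
ft_force: [0.9, -0.7, 0.5]
grip_width: 0.0856
grasp_force: 0.0
t 4.52 pos [ 0.6251 -0.1998  0.1688] j [-0.31  0.59  0.37  1.36 -0.   -0.11] F [ 0.9 -0.7  0.5] w 0.0856 0.0
tool x,y yaw [168.9  78.9] z [-0.006  0.002 -1.   ]
shift units [-0.0051  0.0044  0.4693]
65.70646984690485 320.76804736109824 199.13013203416875 [[0.1931, -0.9449, -0.2644, 0.5574], [0.9812, 0.1862, 0.0513, -0.1874], [0.0008, -0.2694, 0.963, 0.3127], [0.0, 0.0, 0.0, 1.0]]
```

View pics/w1.png

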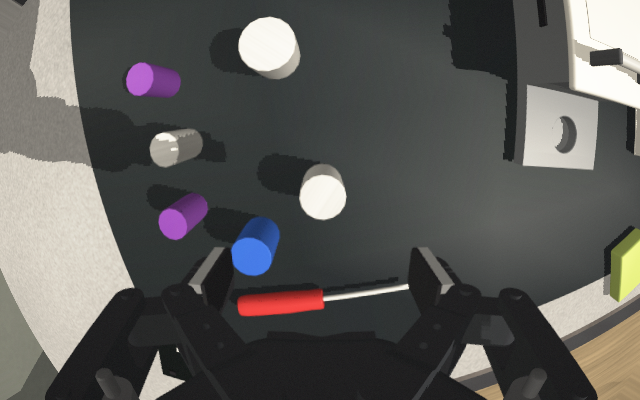

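The wrist view shows the middle weight with its top at about (324,197), lined up between the fingers in y. The driver lies beyond and the well is at (566,134). I'll measure the weight's top disc.

```bash
cat >> h.py <<'E'
def fray(c,uv):
    f=200/np.tan(np.radians(c["fov_y"])/2);P=np.array(c["pose"])
    d=np.atleast_2d(np.asarray(uv,float))-[c["cx"],c["cy"]];r=np.hypot(*d.T);t=r/f
    k=np.sin(t)/np.maximum(r,1e-9)
    return P[:3,3],np.c_[d[:,0]*k,-d[:,1]*k,-np.cos(t)]@P[:3,:3].T
def fplane(c,uv,z):
    o,d=fray(c,uv);return o+d*((z-o[2])/d[:,2])[:,None]
E
python3 - <<'E'
import pickle,cv2,numpy as np
from h import *
c=pickle.load(open("w1.pkl","rb"));g=c["img"].min(2)
print(g[140:225:6,324],g[197,294:352:5])
for th in(215,225,235):
    m=(g[150:230,285:360]>th).astype(np.uint8);k,l,s,ce=cv2.connectedComponentsWithStats(m);i=l[47,39]
    cn=cv2.findContours((l==i).astype(np.uint8),0,1)[0][0][:,0]+[285,150]
    P=fplane(c,cn,.06)[:,:2];(x,y),r=cv2.minEnclosingCircle(P.astype(np.float32));print(th,s[i],x,y,r)
print("well",fplane(c,[(566,134)],.02))
E
```

```text
[ 63  64  64  63  93 109 234 240 240 240 240 234 237 237  57] [ 52 160 234 238 237 241 241 236 238 237 240  63]
215 [  15   25   46   44 1547] 0.6254634857177734 -0.19895170629024506 0.0193345807492733
225 [  16   26   45   43 1510] 0.6253697872161865 -0.19905458390712738 0.019255023449659348
235 [  16   26   44   43 1164] 0.6257100105285645 -0.19875624775886536 0.018879830837249756
well [[0.615169   0.09924426 0.02      ]]
```

```bash
python3 -m inch '[[[0,0,0],[0,0,0.08],-1],[[0,0,0],[0,0,0.08],-1],[[0,0,0],[0,0,0.08],-1],[[0,0,0],[0,0,0.08],-1],[[0,0,0],[0,0,0.08],-1],[[0,0,0],[0,0,0.07],-1],[[0,0,0],[0,0,0],-1],[[0,0,0],[0,0,0],-1],[[0,0,0],[0,0,0],-1]]'; python3 to.py .6254 -.199 .028
```

```text
clock: 5.32
eef_pos: [0.6289, -0.2015, 0.0334]
tool_rot: [0.098, 0.995, -0.0, 0.002]
ft_force: [0.2, 0.8, 0.9]
grip_width: 0.0852
grasp_force: 0.0
t 5.32 pos [ 0.6289 -0.2015  0.0334] j [-0.31  0.69  0.18  1.06  0.   -0.11] F [0.2 0.8 0.9] w 0.0852 0.0
tool x,y yaw [168.8  78.8] z [ 0.005 -0.001 -1.   ]
shift units [0.0132 0.0059 0.018 ]
```

```bash
python3 -m inch '[[[0,0,0],[0.01,0.006,0.01],-1],[[0,0,0],[0,0,0],-1],[[0,0,0],[0,0,0],-1],[[0,0,0],[0,0,0],-1],[[0,0,0],[0,0,0],-1]]' >/dev/null; python3 to.py .6254 -.199 .028
```

```text
t 5.73 pos [ 0.6247 -0.1982  0.0279] j [-0.31  0.69  0.16  1.04 -0.   -0.11] F [ 0.7 -0.5 -0.3] w 0.0853 0.0
tool x,y yaw [168.8  78.8] z [ 0.001 -0.    -1.   ]
shift units [-0.003  -0.0022 -0.0003]
```

Good; close and lift.

```bash
python3 -m inch '[[[0,0,0],[0,0,0],1],[[0,0,0],[0,0,0],1],[[0,0,0],[0,0,0],1],[[0,0,0],[0,0,0],1],[[0,0,0],[0,0,0],1],[[0,0,0],[0,0,0],1],[[0,0,0],[0,0,0],1],[[0,0,0],[0,0,0],1],[[0,0,0],[0,0,0],1]]' ; python3 to.py; python3 -m inch '[[[0,0,0],[0,0,-0.03],1],[[0,0,0],[0,0,-0.06],1],[[0,0,0],[0,0,-0.08],1],[[0,0,0],[0,0,-0.06],1],[[0,0,0],[0,0,-0.03],1],[[0,0,0],[0,0,0],1],[[0,0,0],[0,0,0],1]]' >/dev/null; python3 to.py .6187 .0955 .1
```

```text
clock: 6.48
eef_pos: [0.6246, -0.1982, 0.0275]
tool_rot: [0.097, 0.995, -0.0, 0.0]
ft_force: [-0.0, 0.7, 1.7]
grip_width: 0.0386
grasp_force: 61.3
t 6.48 pos [ 0.6246 -0.1982  0.0275] j [-0.31  0.69  0.16  1.04  0.   -0.11] F [-0.   0.7  1.7] w 0.0386 61.28972358768806
tool x,y yaw [168.8  78.8] z [ 0.001 -0.    -1.   ]
t 7.07 pos [ 0.6238 -0.198   0.1045] j [-0.31  0.62  0.25  1.21 -0.   -0.11] F [-0.8 -0.2 -5.9] w 0.0386 61.21422162512317
tool x,y yaw [168.8  78.8] z [-0.001  0.    -1.   ]
shift units [0.2063 0.9563 0.0154]
```

```bash
python3 -m inch '[[[0,0,0],[0.017,0.08,0],1],[[0,0,0],[0.017,0.08,0],1],[[0,0,0],[0.017,0.08,0],1],[[0,0,0],[0.017,0.08,0],1],[[0,0,0],[0.017,0.08,0],1],[[0,0,0],[0.017,0.08,0],1],[[0,0,0],[0,0,0],1],[[0,0,0],[0,0,0],1],[[0,0,0],[0,0,0],1]]' >/dev/null; python3 to.py .6187 .0955 .1
python3 - <<'E'
from workcell import vision
import cv2,pickle,numpy as np
c=vision.camera("wrist");pickle.dump(c,open("w2.pkl","wb"));s=vision.camera("scene")
i=c["img"];o=np.hstack([cv2.resize(i[60:240,400:600],(600,540),interpolation=2),cv2.resize(s["img"][190:270,200:260],(200,267)).copy() if 0 else cv2.copyMakeBorder(cv2.resize(i,(200,125)),0,415,0,0,0)])
cv2.imwrite("pics/w2.png",o[...,::-1])
E
```

```text
t 7.82 pos [ 0.621  -0.0509  0.1034] j [-0.08  0.56  0.15  1.16 -0.    0.11] F [-0.1 -0.2 -5.9] w 0.0385 61.77212971961126
tool x,y yaw [168.8  78.8] z [-0.004 -0.    -1.   ]
shift units [0.102  0.4772 0.0113]
```

View pics/w2.png

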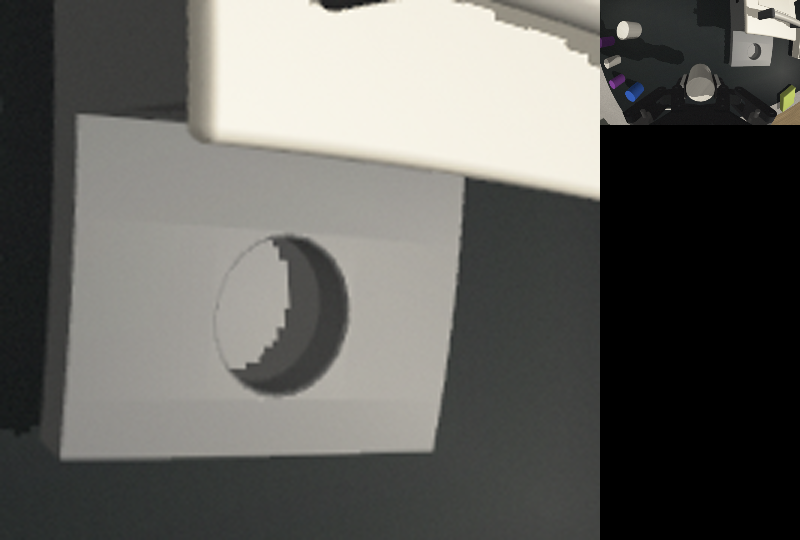

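The well rim in the enlarged wrist view spans (214..350, 234..397) in crop pixels, and the ledge's front corners are at (60,460) and (434,451).

Run:
```python
import pickle,cv2,numpy as np
from h import *
c=pickle.load(open("w2.pkl","rb"))
q=np.array([(214,315),(285,234),(350,307),(277,397),(335,360),(235,262),(230,370)])/3+[400,60]-.3
P=fplane(c,q,.02)[:,:2]
A=np.c_[2*P,np.ones(len(P))];s=np.linalg.lstsq(A,(P**2).sum(1),rcond=None)[0];r=np.sqrt(s[2]+s[0]**2+s[1]**2);print("well",s[:2],r,np.hypot(*(P-s[:2]).T).round(4))
F=fplane(c,np.array([(60,460),(434,451),(77,114)])/3+[400,60]-.3,.02);print(F.round(4),np.degrees(np.arctan2(F[1,1]-F[0,1],F[1,0]-F[0,0]))-90)
a=np.radians(-11);print("from front edge mid",F[:2].mean(0)[:2]-.04*np.array([np.cos(a),np.sin(a)]), np.linalg.norm(F[1]-F[0]))
# weight top in hand: near edge of held weight
g=c["img"].min(2);m=(g[150:260,270:370]);print(m[::10,::10])
```

```text
well [0.61500506 0.09635613] 0.022983984272042624 [0.0233 0.0228 0.0231 0.0231 0.0229 0.0229 0.0227]
[[0.6425 0.0247 0.02  ]
 [0.667  0.1536 0.02  ]
 [0.5536 0.0413 0.02  ]] -10.741400152962129
from front edge mid [0.61550806 0.09676363] 0.13121329369136153
[[ 43  42  44  43  45  45  44  42  43  45]
 [ 43  41  40  44  43  43  44  42  42  42]
 [ 39  40  43  41  42  42  42  41  41  40]
 [ 42  41  41  42  42  41  42  41  42  41]
 [ 36  41  40  41  40  40  44  39  41  43]
 [ 40  39  42  41  41  40  40  40  40  41]
 [ 40  39  41  63  91  85  85  90  40  39]
 [ 40  39  41  90  88  85  82 100  92  41]
 [ 38  38  94  92  89  86  83  81  77  40]
 [ 82  15  94  90  88  83  83  80  79  22]
 [ 83  17  94 102 125 120 125 101  80  42]]
```

```bash
python3 -m inch '[[[0,0,0],[0.018,0.08,0],1],[[0,0,0],[0.018,0.08,0],1],[[0,0,0],[0.018,0.08,0],1],[[0,0,0],[0.018,0.08,0],1],[[0,0,0],[0.018,0.08,0],1],[[0,0,0],[0.018,0.076,0],1],[[0,0,0],[0,0,0.05],1],[[0,0,0],[0,0,0.05],1],[[0,0,0],[0,0,0],1],[[0,0,0],[0,0,0],1]]' >/dev/null; python3 -m inch '[[[0,0,0],[0,0,0],1],[[0,0,0],[0,0,0],1],[[0,0,0],[0,0,0],1]]' >/dev/null; python3 to.py .617 .0955 .06
python3 - <<'E'
from workcell import vision
import cv2,pickle,numpy as np
s=vision.camera("scene");t=vision.camera("side");pickle.dump((s,t),open("p3.pkl","wb"))
o=np.hstack([cv2.resize(s["img"][150:260,310:400],(400,489),interpolation=2),cv2.resize(t["img"][130:240,270:360],(400,489),interpolation=2)])
cv2.imwrite("pics/p3.png",o[...,::-1])
E
```

```text
t 9.0 pos [0.6191 0.0949 0.0765] j [0.15 0.59 0.12 1.1  0.   0.35] F [ 0.5 -0.1 -6.2] w 0.0384 62.134054515045136
tool x,y yaw [168.8  78.8] z [ 0.002  0.    -1.   ]
shift units [0.0075 0.0005 0.055 ]
```

View pics/p3.png

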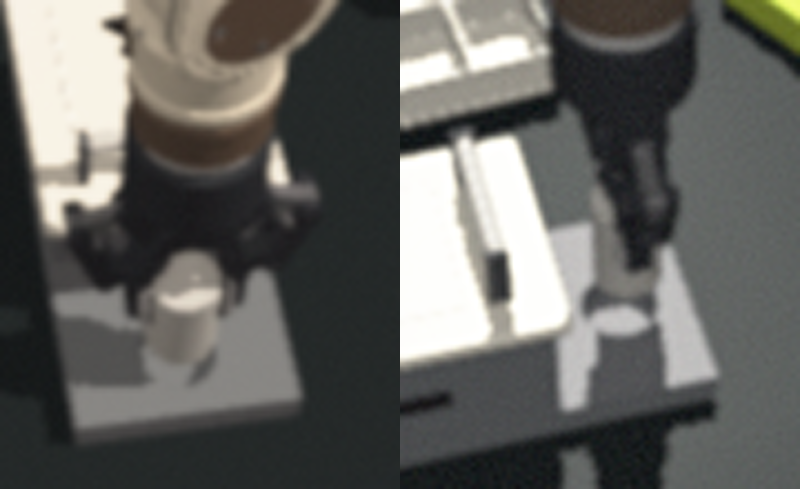

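Scene crop: the hanging weight's edges are at columns 147 and 218, with its bottom at row 363. Side crop: edges at 593 and 660, bottom at row 303. I'll compare these with the well in the same cameras, so that calibration errors cancel.

Run:
```python
import pickle,numpy as np
from scipy.optimize import least_squares
from h import *
S,T=pickle.load(open("p3.pkl","rb"))
th=np.linspace(0,2*np.pi,90)
def ext(c,p,r,z,k):
    u=pix(c,np.c_[p[0]+r*np.cos(th),p[1]+r*np.sin(th),np.full(90,z)])
    return np.array([u[:,0].min(),u[:,0].max(),u[:,1].max() if k else u[:,1].min()])
def fit(c,o,r,z,k):
    q=least_squares(lambda p:ext(c,p,r,z,k)-o,[.617,.095],diff_step=1e-4);return q.x.round(4),q.fun.round(1)
print("weight bottom predicted",ext(S,(.6195,.0946),.02,.049,1),ext(T,(.6195,.0946),.02,.049,1))
print("scene weight",fit(S,[343.1,359.1,231.7],.02,.049,1))
print("side weight",fit(T,[313.4,328.5,198.2],.02,.049,1))
# well rim extents: scene box.png scale 4.333 off (300,135)
print("scene well",fit(S,[300+178/4.333,300+253/4.333,135+377/4.333],.022,.02,0))
print("side well",fit(T,[310.7,328,191.7],.022,.02,0))
```

```text
weight bottom predicted [341.95267338 357.84644848 231.31684626] [312.4310281  328.25499482 196.44538074]
scene weight (array([0.6215, 0.097 ]), array([ 0., -0.,  0.]))
side weight (array([0.6185, 0.0889]), array([-0.4,  0.4, -0. ]))
scene well (array([0.6175, 0.0964]), array([ 0.1, -0.1,  0. ]))
side well (array([0.6159, 0.0935]), array([ 0.1, -0.1,  0. ]))
```

```bash
python3 -m inch '[[[0,0,0],[0.006,0,0.03],1],[[0,0,0],[0.006,0,0.03],1],[[0,0,0],[0,0,0.015],1],[[0,0,0],[0,0,0],1],[[0,0,0],[0,0,0],1],[[0,0,0],[0,0,0],1],[[0,0,0],[0,0,0],1]]' >/dev/null; python3 to.py .6157 .0957 .048
python3 - <<'E'
from workcell import vision
import cv2,pickle,numpy as np
s=vision.camera("scene");t=vision.camera("side")
o=np.hstack([cv2.resize(s["img"][200:260,320:390],(400,343),interpolation=2),cv2.resize(t["img"][170:230,290:360],(400,343),interpolation=2)])
cv2.imwrite("pics/p4.png",o[...,::-1])
E
```

```text
t 9.68 pos [0.6151 0.0962 0.0532] j [ 0.16  0.6   0.08  1.05 -0.    0.35] F [-0.6 -0.9 -5.7] w 0.0383 62.124076704494655
tool x,y yaw [168.8  78.8] z [ 0.001  0.    -1.   ]
shift units [-0.0024 -0.0013  0.0172]
```

View pics/p4.png

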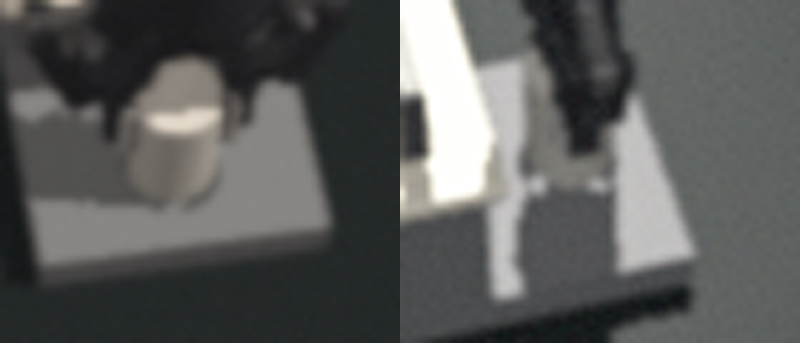

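Both views show the weight right over the well: in the side view, slivers of well floor show symmetrically at (538,185) and (598,185). I'll descend slowly.

```bash
python3 -m inch '[[[0,0,0],[0,0,0.007],1],[[0,0,0],[0,0,0.007],1],[[0,0,0],[0,0,0.006],1],[[0,0,0],[0,0,0.006],1],[[0,0,0],[0,0,0],1],[[0,0,0],[0,0,0],1]]' >/dev/null; python3 to.py .6157 .0957 .0335
```

```text
t 10.28 pos [0.6144 0.0961 0.0447] j [0.16 0.61 0.07 1.03 0.   0.35] F [-0.3 -0.3 -5.5] w 0.0385 62.12722923606634
tool x,y yaw [168.8  78.8] z [-0.001 -0.    -1.   ]
shift units [-0.0045 -0.0004  0.0373]
```

It's 3 mm into the well with no contact force, so I'll continue.

```bash
python3 -m inch '[[[0,0,0],[0,0,0.008],1],[[0,0,0],[0,0,0.008],1],[[0,0,0],[0,0,0.008],1],[[0,0,0],[0,0,0],1],[[0,0,0],[0,0,0],1]]' >/dev/null; python3 to.py .6157 .0957 .0325;  python3 -m inch '[[[0,0,0],[0,0,0.006],1],[[0,0,0],[0,0,0.004],1],[[0,0,0],[0,0,0],1],[[0,0,0],[0,0,0],1]]' >/dev/null; python3 to.py .6157 .0957 .0325
```

```text
t 10.7 pos [0.6143 0.0961 0.0374] j [ 0.16  0.62  0.06  1.01 -0.    0.35] F [ 0.3 -0.  -5.7] w 0.0384 62.12646086001769
tool x,y yaw [168.8  78.8] z [-0.001 -0.    -1.   ]
shift units [-0.0047 -0.0004  0.0165]
t 11.03 pos [0.6145 0.0961 0.0347] j [ 0.16  0.62  0.06  1.01 -0.    0.35] F [-0.7 -0.2 -5.8] w 0.0385 62.12743445998058
tool x,y yaw [168.8  78.8] z [-0. -0. -1.]
shift units [-0.0041 -0.0005  0.0073]
```

```bash
python3 -m inch '[[[0,0,0],[0,0,0.005],1],[[0,0,0],[0,0,0],1],[[0,0,0],[0,0,0],1]]' >/dev/null; python3 to.py .6157 .0957 .0325;  python3 -m inch '[[[0,0,0],[0,0,0.003],1],[[0,0,0],[0,0,0],1],[[0,0,0],[0,0,0],1]]' >/dev/null; python3 to.py .6157 .0957 .0325
```

```text
t 11.28 pos [0.6145 0.0961 0.0332] j [ 0.16  0.62  0.06  1.   -0.    0.35] F [ 0.2 -1.  -6.6] w 0.0382 62.12633098941296
tool x,y yaw [168.8  78.8] z [-0. -0. -1.]
shift units [-0.004  -0.0006  0.0023]
t 11.53 pos [0.6149 0.0962 0.0326] j [0.16 0.62 0.06 1.   0.   0.35] F [ 0.5  0.3 -3.8] w 0.0387 62.243706544395536
tool x,y yaw [168.8  78.8] z [ 0.001  0.    -1.   ]
shift units [-0.003  -0.001   0.0004]
```

```bash
python3 -m inch '[[[0,0,0],[0,0,0],-1],[[0,0,0],[0,0,0],-1],[[0,0,0],[0,0,0],-1],[[0,0,0],[0,0,0],-1],[[0,0,0],[0,0,0],-1],[[0,0,0],[0,0,0],-1],[[0,0,0],[0,0,0],-1]]' >/dev/null; python3 to.py;  python3 -m inch '[[[0,0,0],[0,0,-0.03],-1],[[0,0,0],[0,0,-0.06],-1],[[0,0,0],[0,0,-0.08],-1],[[0,0,0],[0,0,-0.1],-1],[[0,0,0],[0,0,-0.1],-1],[[0,0,0],[0,0,-0.1],-1],[[0,0,0],[0,0,-0.1],-1],[[0,0,0],[0,0,-0.1],-1],[[0,0,0],[0,0,0],-1]]' >/dev/null; python3 to.py
python3 -m inch '[[[0,0,0.019],[0,0,0],-1],[[0,0,0.019],[0,0,0],-1],[[0,0,0.019],[0,0,0],-1],[[0,0,0.019],[0,0,0],-1],[[0,0,0.019],[0,0,0],-1],[[0,0,0.019],[0,0,0],-1],[[0,0,0.019],[0,0,0],-1],[[0,0,0.019],[0,0,0],-1],[[0,0,0.019],[0,0,0],-1],[[0,0,0.019],[0,0,0],-1]]' >/dev/null
python3 -m inch '[[[0,0,0.019],[0,0,0],-1],[[0,0,0.019],[0,0,0],-1],[[0,0,0.019],[0,0,0],-1],[[0,0,0.003],[0,0,0],-1],[[0,0,0],[0,0,0],-1],[[0,0,0],[0,0,0],-1]]' >/dev/null; python3 to.py .542 .1105 .235
python3 - <<'E'
from workcell import vision
import cv2,pickle,numpy as np
d={n:vision.camera(n) for n in("wrist","scene","side")};pickle.dump(d,open("d5.pkl","wb"))
o=np.hstack([cv2.resize(d["wrist"]["img"],(480,300)),cv2.resize(d["scene"]["img"][180:255,310:390],(320,300),interpolation=2)])
cv2.imwrite("pics/p5.png",o[...,::-1])
E
```

```text
t 12.12 pos [0.6147 0.0961 0.0326] j [0.16 0.62 0.06 1.   0.   0.35] F [ 0.6 -0.  -0. ] w 0.0849 0.0
tool x,y yaw [168.8  78.8] z [ 0.  0. -1.]
t 12.87 pos [0.6177 0.0966 0.242 ] j [ 0.16  0.48  0.39  1.46 -0.    0.35] F [1.  0.2 1.1] w 0.0856 0.0
tool x,y yaw [168.8  78.8] z [ 0.013  0.002 -1.   ]
t 14.2 pos [0.6146 0.0961 0.2337] j [ 0.16  0.49  0.37  1.45 -0.    1.92] F [-0.4 -0.3  0.4] w 0.0857 0.0
tool x,y yaw [ 79. -11.] z [ 0.  0. -1.]
shift units [ 0.0007 -0.2468 -0.0045]
```

View pics/p5.png

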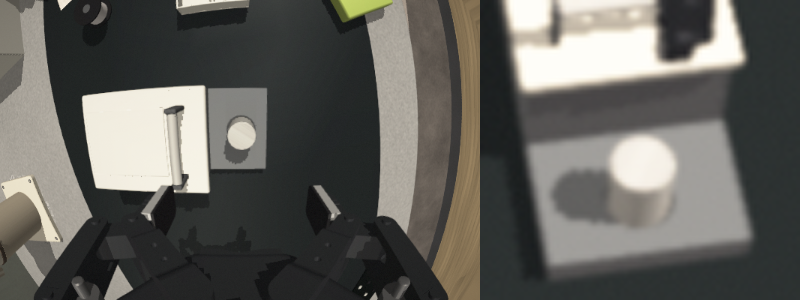

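The weight stands upright in the well, with its top at (241,133) in the left half. The handle tube runs along column ~175, rows 110–185. Moving over the handle to measure its axis.

```bash
python3 -m inch '[[[0,0,0],[0,-0.08,0],-1],[[0,0,0],[0,-0.08,0],-1],[[0,0,0],[0,-0.08,0],-1],[[0,0,0],[0,-0.007,0],-1],[[0,0,0],[0,0,0],-1],[[0,0,0],[0,0,0],-1],[[0,0,0],[0,0,0],-1],[[0,0,0],[0,0,0],-1],[[0,0,0],[0,0,0],-1]]' >/dev/null; python3 to.py .542 .1105 .113
python3 - <<'E'
from workcell import vision
import cv2,pickle,numpy as np
c=vision.camera("wrist");pickle.dump(c,open("w6.pkl","wb"))
from h import *
cv2.imwrite("pics/p6.png",cv2.resize(c["img"][100:300,200:440],(720,600),interpolation=2)[...,::-1])
E
```

```text
t 15.1 pos [0.5427 0.1103 0.2331] j [ 0.2   0.35  0.16  1.38 -0.    1.97] F [-0.1 -0.  -0.5] w 0.0854 0.0
tool x,y yaw [ 78.8 -11.2] z [ 0. -0. -1.]
shift units [ 1.000e-04 -2.400e-03  4.005e-01]
```

View pics/p6.png

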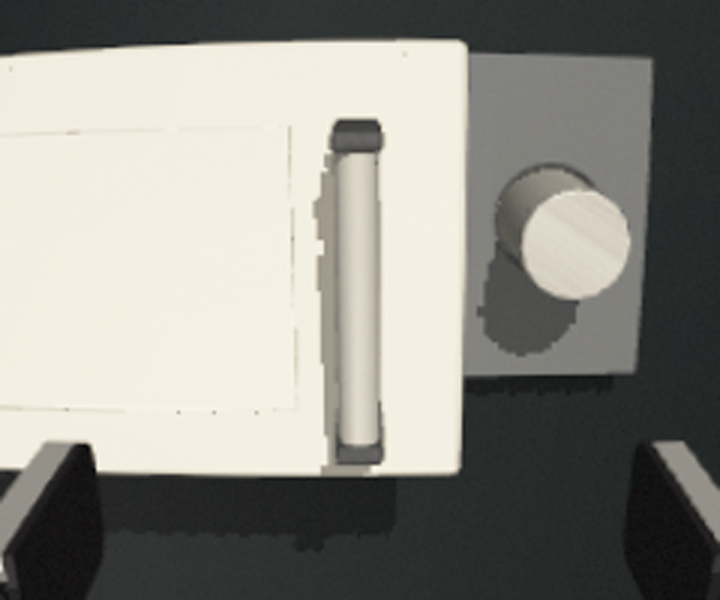

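The tube spans crop columns 338–381 and rows 152–446, so its axis runs from (358,152) to (361,446). It is roughly midway between the fingertips.

```bash
python3 - <<'E'
import pickle,numpy as np
from h import *
c=pickle.load(open("w6.pkl","rb"))
P=fplane(c,np.array([(357.5,152),(361,446)])/3+[200,100]-.3,.132);print(P.round(4),P.mean(0),np.linalg.norm(P[1]-P[0]))
d=P[0]-P[1];print(np.degrees(np.arctan2(d[1],d[0]))-90)
print("weight top",fplane(c,np.array([(576,245)])/3+[200,100]-.3,.065))
E
python3 to.py
```

```text
[[0.5489 0.149  0.132 ]
 [0.5333 0.0658 0.132 ]] [0.54111066 0.10740403 0.132     ] 0.08464742999749526
-10.612576439090233
weight top [[0.61564746 0.09503423 0.065     ]]
t 15.15 pos [0.5425 0.1103 0.2331] j [ 0.2   0.35  0.16  1.38 -0.    1.97] F [ 0.2 -0.3 -0. ] w 0.0854 0.0
tool x,y yaw [ 78.8 -11.2] z [-0. -0. -1.]
```

```bash
python3 -m inch '[[[0,0,0],[0,-0.003,0.06],-1],[[0,0,0],[0,0,0.07],-1],[[0,0,0],[0,0,0.07],-1],[[0,0,0],[0,0,0.07],-1],[[0,0,0],[0,0,0.06],-1],[[0,0,0],[0,0,0.04],-1],[[0,0,0],[0,0,0.03],-1],[[0,0,0],[0,0,0],-1],[[0,0,0],[0,0,0],-1],[[0,0,0],[0,0,0],-1]]' >/dev/null; python3 -m inch '[[[0,0,0],[0,0,0],-1],[[0,0,0],[0,0,0],-1],[[0,0,0],[0,0,0],-1]]'>/dev/null; python3 to.py .5417 .1105 .113
```

```text
t 16.23 pos [0.5416 0.1108 0.1142] j [ 0.2   0.42 -0.06  1.09  0.    1.97] F [ 0.3 -0.1  0.3] w 0.0855 0.0
tool x,y yaw [ 78.8 -11.2] z [ 0.002  0.    -1.   ]
shift units [-0.0009  0.0005  0.0041]
```

```bash
python3 -m inch '[[[0,0,0],[0,0,0],0.5],[[0,0,0],[0,0,0],0.5],[[0,0,0],[0,0,0],0.5],[[0,0,0],[0,0,0],0.5],[[0,0,0],[0,0,0],0.5],[[0,0,0],[0,0,0],0.5],[[0,0,0],[0,0,0],0.5],[[0,0,0],[0,0,0],0.5]]'>/dev/null; python3 to.py;python3 -m inch '[[[0,0,0],[0,0,0],0.7],[[0,0,0],[0,0,0],0.7],[[0,0,0],[0,0,0],0.7],[[0,0,0],[0,0,0],0.7]]'>/dev/null; python3 to.py
```

```text
t 16.9 pos [0.5411 0.1107 0.1134] j [ 0.2   0.42 -0.06  1.09 -0.    1.97] F [ 0.5 -0.8 -0.1] w 0.0213 0.0
tool x,y yaw [ 78.8 -11.2] z [-0. -0. -1.]
t 17.23 pos [0.5411 0.1107 0.1134] j [ 0.2   0.42 -0.06  1.09 -0.    1.97] F [-0.7  0.3  0.5] w 0.0131 0.0
tool x,y yaw [ 78.8 -11.2] z [ 0. -0. -1.]
```

```bash
python3 -m inch '[[[0,0,0],[0,0,0],1],[[0,0,0],[0,0,0],1],[[0,0,0],[0,0,0],1],[[0,0,0],[0,0,0],1],[[0,0,0],[0,0,0],1]]'>/dev/null; python3 to.py;python3 -m inch '[[[0,0,0],[0,0,-0.003],1],[[0,0,0],[0,0,-0.003],1],[[0,0,0],[0,0,0],1],[[0,0,0],[0,0,0],1]]'>/dev/null; python3 to.py
```

```text
t 17.65 pos [0.5412 0.1107 0.1136] j [ 0.2   0.42 -0.06  1.09 -0.    1.97] F [ 0.7 -0.7  1.6] w 0.0101 58.42468321323395
tool x,y yaw [ 78.8 -11.2] z [ 0. -0. -1.]
t 17.98 pos [0.5409 0.1106 0.1145] j [ 0.2   0.42 -0.06  1.1   0.    1.97] F [ 3.4  0.7 -6.7] w 0.0101 58.421650528907776
tool x,y yaw [ 78.8 -11.2] z [-0.001 -0.    -1.   ]
```

```bash
python3 -m inch '[[[0,0,0],[0,-0.002,-0.003],1],[[0,0,0],[0,-0.001,-0.003],1],[[0,0,0],[0,0,0],1],[[0,0,0],[0,0,0],1]]'>/dev/null; python3 to.py;python3 -m inch '[[[0,0,0],[0,-0.001,-0.003],1],[[0,0,0],[0,-0.001,-0.003],1],[[0,0,0],[0,0,0],1],[[0,0,0],[0,0,0],1]]'>/dev/null; python3 to.py
```

```text
t 18.32 pos [0.5402 0.1107 0.1162] j [ 0.2   0.42 -0.06  1.1  -0.    1.97] F [  5.4   0.2 -10.4] w 0.0099 58.4969687461853
tool x,y yaw [ 78.8 -11.2] z [-0.001 -0.    -1.   ]
t 18.65 pos [0.5392 0.1109 0.1194] j [ 0.2   0.41 -0.05  1.11  0.    1.97] F [ 0.3 -1.1 -4.8] w 0.0099 59.05179977416992
tool x,y yaw [ 78.8 -11.2] z [-0. -0. -1.]
```

```bash
python3 -m inch '[[[0,0,0],[0,-0.001,-0.003],1],[[0,0,0],[0,-0.001,-0.003],1],[[0,0,0],[0,-0.001,-0.003],1],[[0,0,0],[0,-0.001,-0.003],1],[[0,0,0],[0,-0.001,-0.003],1],[[0,0,0],[0,-0.001,-0.003],1],[[0,0,0],[0,0,0],1],[[0,0,0],[0,0,0],1]]'>/dev/null; python3 to.py;python3 -m inch '[[[0,0,0],[0,-0.002,-0.004],1],[[0,0,0],[0,-0.002,-0.004],1],[[0,0,0],[0,-0.002,-0.004],1],[[0,0,0],[0,-0.002,-0.004],1],[[0,0,0],[0,-0.002,-0.004],1],[[0,0,0],[0,-0.002,-0.004],1],[[0,0,0],[0,-0.002,-0.004],1],[[0,0,0],[0,0,0],1],[[0,0,0],[0,0,0],1],[[0,0,0],[0,0,0],1]]'>/dev/null; python3 to.py
```

```text
t 19.32 pos [0.5375 0.1112 0.1242] j [ 0.2   0.4  -0.05  1.12 -0.    1.97] F [-1.  -1.7 -3.5] w 0.0101 59.191131591796875
tool x,y yaw [ 78.8 -11.2] z [-0.001 -0.    -1.   ]
t 20.15 pos [0.5341 0.1119 0.1328] j [ 0.21  0.39 -0.05  1.13 -0.    1.97] F [ 1.7 -2.4 -1.4] w 0.0096 59.24482762813568
tool x,y yaw [ 78.8 -11.2] z [ 0.001 -0.    -1.   ]
```

```bash
python3 -m inch '[[[0,0,0],[0,-0.002,-0.004],1],[[0,0,0],[0,-0.002,-0.004],1],[[0,0,0],[0,-0.002,-0.004],1],[[0,0,0],[0,-0.001,-0.003],1],[[0,0,0],[0,0,0],1],[[0,0,0],[0,0,0],1],[[0,0,0],[0,0,0],1],[[0,0,0],[0,0,0],1],[[0,0,0],[0,0,0],1],[[0,0,0],[0,0,0],1]]'>/dev/null; python3 to.py
python3 - <<'E'
from workcell import vision
import cv2,pickle,numpy as np
d={n:vision.camera(n) for n in("scene","side")};pickle.dump(d,open("d7.pkl","wb"))
b=pickle.load(open("c0.pkl","rb"))
r=lambda im,x,y:cv2.resize(im[y:y+120,x:x+150],(375,300),interpolation=2)
o=np.vstack([np.hstack([r(d["scene"]["img"],270,135),r(d["side"]["img"],215,140)]),np.hstack([r(b["scene"]["img"],270,135),r(b["side"]["img"],215,140)])])
cv2.imwrite("pics/p7.png",o[...,::-1])
E
python3 to.py
```

```text
t 20.98 pos [0.532  0.1123 0.1372] j [ 0.21  0.38 -0.05  1.14 -0.    1.97] F [ 2.6 -4.9 -1.8] w 0.0099 59.3214225769043
tool x,y yaw [ 78.8 -11.2] z [ 0.001 -0.    -1.   ]
t 21.08 pos [0.532  0.1123 0.1372] j [ 0.21  0.38 -0.05  1.14 -0.    1.97] F [ 2.2 -4.  -2.6] w 0.0101 59.32128310203552
tool x,y yaw [ 78.8 -11.2] z [ 0.001 -0.    -1.   ]
```

View pics/p7.png

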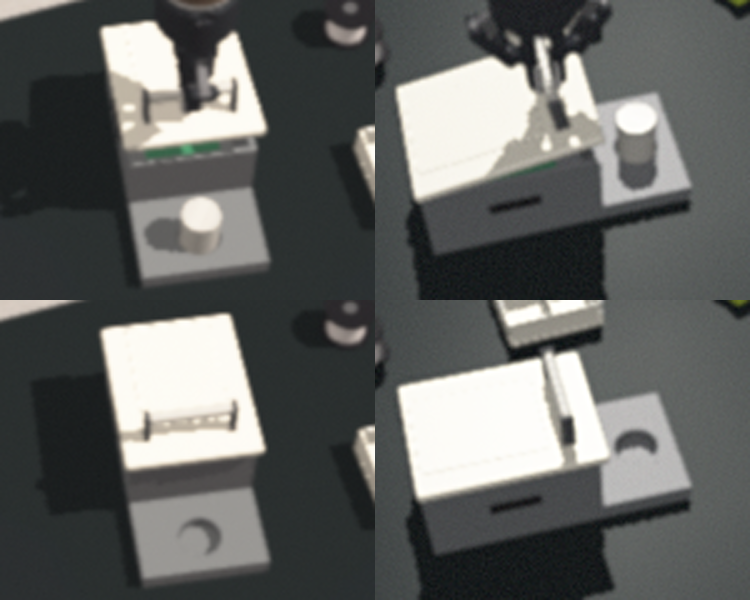

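The lid is open with inside green visible under its front edge at (195,150). The box's ledge corners are the same as in the "before" picture, (130,580) to (268,570), and the weight is in the well. The handle rose 23.6 mm, which is about 0.17 rad.

```bash
python3 -c "from workcell import workorder;print(workorder.job_done())"
```

```text
the job is handed in; nothing more can be done
None
```

The middle weight is standing upright and fully down in the well. The lid is held still at about 0.17 rad (3 cm at its front edge) with the gripper still on the handle, and the box has not visibly moved; job handed in at about 21 s.

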